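Draw the pantry tote forward with the pull hook

TASK

Take the pull hook from its stand, reach it under the wire roof of the shelf, hook its prong over the front lip of the tote, and drag the tote forward until it bears firmly and squarely against the stop bar of the front rail, and keep a steady pull of about 8 to 12 N on it there for two seconds. Pull gently (the lip cracks above 16 N), move the tote with the hook alone and keep the gripper and arm off it. Then unhook and put the hook back to rest in its stand, leaving the tote standing there upright, and the other things where they are.

Things in the scene. Friction and masses are not known exactly. Their poses are not given: they have to be found in the camera images.
- tote: white plastic storage tote full of tins, loose, 180 (x, front to back) by 160 (y) by 80 mm tall, 0.4 to 0.8 kg; flat front wall 5 mm thick on its -x side; origin at the centre of its underside, x to its back, z up. It slides on the shelf board under about 1.5 to 5 N
- tote_pocket (a point): centre, at lip height, of the empty pocket behind the tote's front wall, 71 mm ahead (-x) of and 80 mm above the tote's origin. Pocket 28 mm wide (x), 150 mm long (y), 75 mm deep; a 62 mm high partition and the tins (tops 83 mm above the origin) stand behind it
- tote_lip (a point): middle of the tote's front lip: outer face of the front wall at its top edge, 90 mm ahead (-x) of and 80 mm above the tote's origin; axes of the tote. The lip cracks above 16 N of push or pull from the hook
- shelf: low deep shelf on the worktop, fixed: white board 400 wide, 340 deep, upper face 15 mm above the worktop; wire roof, underside 196 mm above the worktop, from 30 mm to 320 mm behind the origin; posts at its sides. Origin on the worktop below the middle of the stop bar's face at its foremost setting; x points into the shelf, y along the rail, z up
- rail: front rail of the shelf with its stop bar. The rail is a fixed dark steel bar 400 mm long, 50 to 60 mm above the worktop. Behind it, on two stiff pegs, an aluminium stop bar 340 mm long, 46 to 60 mm above the worktop, faces the tote. Each time it is set to stand out differently: its face lies 0 to 16 mm into the shelf (x), unknown beforehand; find it by feel. Origin and axes those of the shelf
- hook: pull hook, loose, 90 g. Origin at the grip, in its wooden handle; x to the hook end, z up. Handle a bar 18 wide (y), 22 tall, from x = -60 to 30 mm. At x = 28 to 36 mm a steel riser goes up to an 8 mm square shaft, 41 to 49 mm above the origin, that runs ahead to x = 174 mm; there a prong goes down to the origin's level. To be held level, prong down
- hook_tip (a point): centre of the prong's lower end, 170 mm ahead of the hook's origin at the same height; axes of the hook. The prong is 8 mm square (x 166 to 174 mm), its free length under the shaft 41 mm
- stand: wooden stand of the hook, fixed, base 250 by 70 by 12 mm; carries the hook level, prong down, in two open-topped forks that flare upwards, 12 mm thick: under the handle 48 mm behind the origin, under the shaft 120 mm ahead. The hook goes straight up out and straight down in, up to 3 mm off to the side. Origin on the worktop below the resting hook's origin, x as the hook's
- stand_grip (a point): where the hook's origin is when it rests in the stand, 50 mm above the worktop; axes of the stand
- stand_tip (a point): where the hook's tip is when it rests in the stand, 170 mm ahead of stand_grip
- kettle: white kettle with a black handle, 145 mm across, 190 mm tall, loose bystander on the other side from the stand; origin at the centre of its underside
- jar_left: glass jar with a metal lid, 64 mm across, 115 mm tall, loose bystander on the shelf to the left of the tote; origin under its centre
- jar_right: white jar with a wooden lid, 60 mm across, 135 mm tall, loose bystander on the shelf to the right of the tote; origin under its centre
- mug: white mug, 80 mm across, 90 mm tall, loose bystander; origin under its centre
- oil: green oil bottle, 64 mm across, 220 mm tall, loose bystander; origin under its centre
- mill: dark wooden pepper mill, 56 mm across, 165 mm tall, loose bystander; origin under its centre

How it is judged:
By the outcome, as a careful person would: the job done as asked, in the order asked, and still so for the second after the job is handed in, with the robot touching nothing.
It also fails if it takes over 72 s, if anything falls off the work surface, if the arm or the gripper's body presses on something with over 40 N, if the wrist force passes 120 N, or if a joint passes its speed limit or range.

ROBOT

A 6-joint arm with a two-finger parallel gripper is mounted at the origin on the work surface. World frame = base frame: x ahead of the robot, y to its left, z up, the work surface at z = 0. Lengths are in m, angles in rad, forces in N, time in s.
With the tool pointing down it reaches from about 0.25 to 0.725 m from the base axis. Payload 4 kg.
Tool frame: the origin (TCP) lies between the finger pads; the fingertips stand 17 mm ahead of it and the grasp point (between the pads) lies 2 mm behind it; z points along the fingers, y is the direction in which the jaws open and shut (so a half turn about z gives the same grasp; the last joint's range is limited). The gripper opens to 85 mm and grips with 20 to 120 N. Pads are 22 mm wide; open, the fingers measure 114 mm over their backs; the gripper's body (76 mm by 85 mm) begins 54 mm behind the grasp point. The pads swing forward as they close: fully open they stand 13 mm farther back than shut.
Start: joints at [1.121, 0.241, 0.005, 1.335, 0, 1.571], TCP at [0.217, 0.45, 0.248] pointing down, gripper open.
Joint ranges: [-2.72, 2.72], [-1.05, 1.87], [-1.09, 1.28], [-1.99, 2.15], [-1.42, 1.44], [-3.14, 3.14]. Speed limits (rad/s): [2.79, 2.79, 3.14, 3.14, 3.14, 3.14].

INTERFACE

Orientations are given as a unit quaternion [x, y, z, w].
In Python, from workcell import readout, viewer, order gives the robot as it stands. The module is installed in compiled form; this text tells all that it offers.
- The arm moves only by the shell command python3 -m crank 'ROWS'. ROWS is text: rows parted by semicolons, each of 7 numbers parted by spaces: the shift along the tool's x, y, z in m, then the turn, a rotation vector about the tool's x, y, z in rad, then the gripper's target within -1 to 1 (shut at 1, half-way at 0, fully open at -1). A call has 1 to 20 rows; each row shifts and turns the pose as measured when the row begins, along the tool's axes as they then stand; what a row does not reach is not made up. A row lasts 1/12 s, in which the tool goes at most 41.7 mm and 7.16 degrees, less where a joint would pass 70% of its speed; a pose out of reach is approached as far as the arm can. A call with a gripper value outside its range is refused whole. The fingers move at their own pace and stop on an object; the grip force is fixed at half the most. Time passes only in rows, so rows that do not move let the fingers close. It gives the time, the measured TCP pose, the force and the opening at its end, in the units of the state.
- readout.get_obs(): the state, without advancing time (a new reading comes with each control period).
- viewer.camera(name): name is "scene" or "side" or "wrist"; returns the picture (384x512x3 uint8, red, green, blue); there is no depth.
- viewer.calibration(name): a dict with "fx", "fy", "cx", "cy" (pixels), "eye" and "rotation" of the camera in the world. Camera axes: x right, y down, z forward; pixel columns grow to the right and rows downward; lengths in m; the calibration is good to about 2 mm. A picture is of the moment at which its call begins: read the wrist's pose just before it. calibration takes no time and is no camera call; for the wrist camera it gives the pose at the moment of the call.
- order.job_done(): hands the job in, once; it reports no verdict.
The state is a dict: "clock": time; "joint_pos": joint angles; "joint_vel": joint speeds; "tau": joint torques, N m; "eef_pos": TCP position; "tool_rot": TCP orientation; "ft_force": force on the tool from outside, world axes, zero at the start; "ft_torque": the same for the moment, N m; "grip_width": finger opening in m.
Only numpy, scipy, OpenCV 4.12 (cv2) and the standard library are available. Lean on these libraries where they do the work, as an engineer would, in place of code of your own. Each camera call takes 0.05 s, during which the arm holds its last target. There are 200 camera calls.

## Working session

There is one attempt and no reset: what is moved stays moved. The work goes in short steps, Python scripts to look and compute and a shell command to move; the robot and the scene stay as the last step left them, time stands still between calls to the robot, and variables do not carry over. Pictures are saved under pics/ and viewed, about 8 in all and at most 12, crops included, and the job is handed in when it is done.

```bash
mkdir -p pics
cat > h.py <<'E'
from workcell import readout, viewer, order
import numpy as np, cv2
from scipy.spatial.transform import Rotation as R
def snap(name,fn=None):
    c=viewer.calibration(name); im=viewer.camera(name)
    if fn: cv2.imwrite('pics/'+fn,im[:,:,::-1])
    return im,c
def ray(c,u,v):
    d=np.array([(u-c['cx'])/c['fx'],(v-c['cy'])/c['fy'],1.])
    return np.array(c['eye']),np.array(c['rotation'])@d
def plane(c,u,v,z):
    e,d=ray(c,u,v); return e+d*(z-e[2])/d[2]
def proj(c,p):
    q=np.array(c['rotation']).T@(np.array(p)-c['eye']); return c['fx']*q[0]/q[2]+c['cx'],c['fy']*q[1]/q[2]+c['cy']
def tri(l):
    A=np.zeros((3,3));b=np.zeros(3)
    for c,u,v in l:
        e,d=ray(c,u,v); d/=np.linalg.norm(d); M=np.eye(3)-np.outer(d,d); A+=M;b+=M@e
    p=np.linalg.solve(A,b); return p,[np.hypot(*(np.array(proj(c,p))-(u,v))) for c,u,v in l]
E
python3 - <<'E'
from h import *
o=readout.get_obs();print(o)
a,c=snap('scene');b,d=snap('side');w,e=snap('wrist')
for n,i in (('scene',a),('side',b),('wrist',w)): np.save(f'pics/{n}0.npy',i)
for x in(c,d,e):print(x)
cv2.imwrite('pics/a.png',cv2.resize(a[:,:,::-1],(800,600)));cv2.imwrite('pics/b.png',cv2.resize(b[:,:,::-1],(800,600)))
cv2.imwrite('pics/w.png',w[:,:,::-1])
E
```

```text
{'clock': 0.0, 'joint_pos': array([1.12102677e+00, 2.41408734e-01, 3.75857904e-03, 1.33513991e+00,
       2.56767390e-05, 1.57079889e+00]), 'joint_vel': array([ 0.00110782, -0.00132939,  0.00024928, -0.00056128,  0.00106373,
       -0.0004793 ]), 'tau': array([-1.49295447e-03, -3.72320259e+01,  2.52406347e+01,  1.70071435e-02,
       -2.44384346e-04, -5.66617601e-06]), 'eef_pos': array([0.21713007, 0.44977493, 0.2474281 ]), 'tool_rot': array([ 2.22995196e-01,  9.74819034e-01, -9.68907115e-04, -2.34810164e-04]), 'ft_force': array([0.46373879, 0.38180961, 0.01152499]), 'ft_torque': array([ 0.01249287,  0.02660235, -0.00103175]), 'grip_width': 0.08510799958588519}
{'fx': 390.31859628593867, 'fy': 390.31859628593867, 'cx': 254.0221520045656, 'cy': 193.55519982699036, 'eye': array([ 1.27717163, -0.26956412,  0.94107362]), 'rotation': array([ 0.75857261,  0.55214668, -0.20262511, -0.28043662])}
{'fx': 478.242215897796, 'fy': 478.242215897796, 'cx': 243.0378404720535, 'cy': 194.88642677031478, 'eye': array([ 0.04195737, -0.98868558,  0.71295642]), 'rotation': array([ 0.83243853, -0.22244283,  0.13275245, -0.48983881])}
{'fx': 310.8153128947144, 'fy': 310.8153128947144, 'cx': 252.22395734006915, 'cy': 184.7809577466333, 'eye': array([0.15480546, 0.48058035, 0.37315243]), 'rotation': array([0.83895416, 0.52653914, 0.0724831 , 0.11687025])}
```

View pics/a.png

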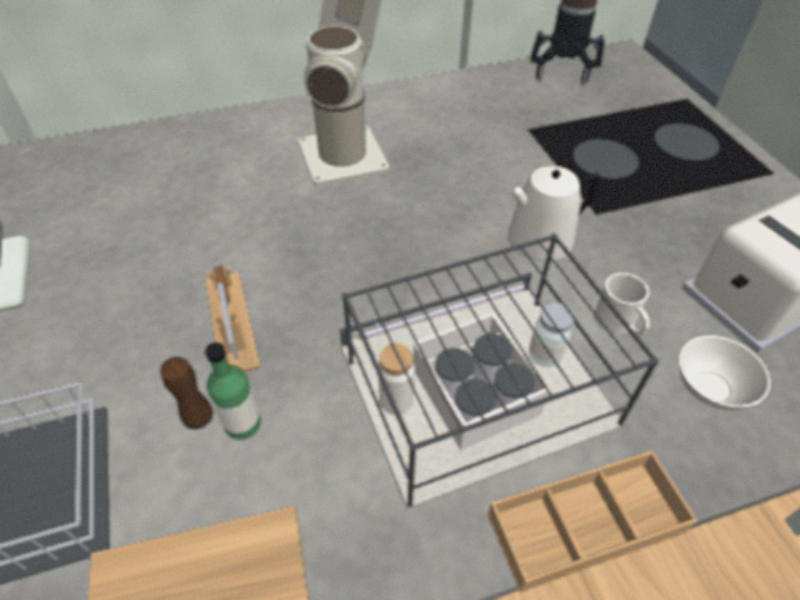

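View pics/b.png

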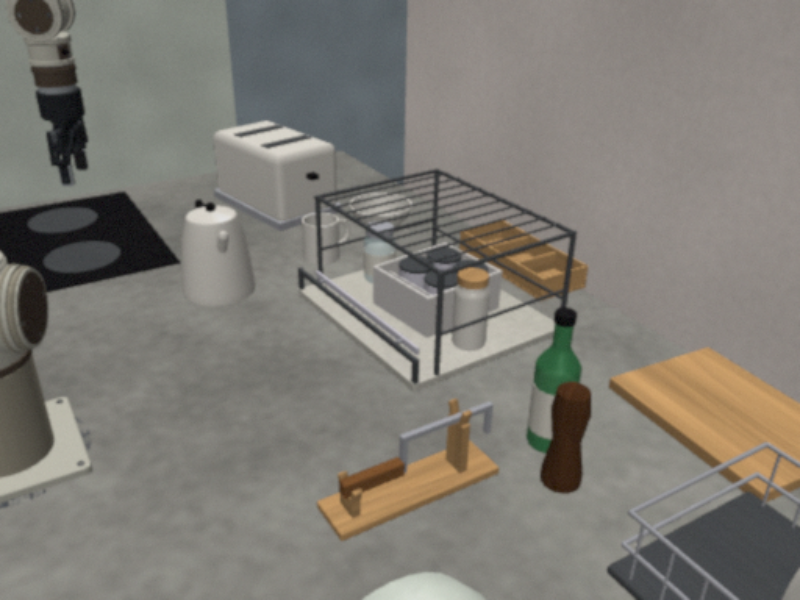

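View pics/w.png

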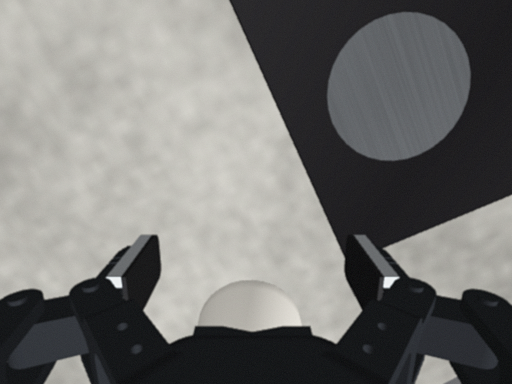

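Views 1–3: the scene and side views show the stand and hook at the right (scene, 800 px scale: base corners about (207,278), (240,272), (259,363), (235,370)). The shelf, with the tote at about (480,370), is in the middle, and the rail runs from about (342,335) to (530,280). The wrist view shows only the hob.

```bash
sed -i "s/c=viewer.calibration(name); im/c=cal(name); im/; s/^def snap/def cal(n):\n    c=viewer.calibration(n); c['rotation']=R.from_quat(c['rotation']).as_matrix(); return c\ndef snap/" h.py
python3 - <<'E'
from h import *
np.set_printoptions(precision=4,suppress=True)
c=cal('scene');d=cal('side');s=1/1.5625
print('stand base scene',[plane(c,u*s,v*s,.012) for u,v in((207,278),(240,272),(259,363),(235,370))])
print('stand base side',[plane(d,u*s,v*s,.012) for u,v in((320,503),(345,535),(497,468))])
for n,p,q in (('handle rear',(222,268),(343,485)),('railR',(345,335),(416,362)),('railL',(530,280),(300,272)),('roofFR',(346,296),(437,273)),('roofFL',(555,238),(318,198)),('roofBR',(411,447),(574,234)),('roofBL',(653,361),(436,172))):
    print(n,tri([(c,p[0]*s,p[1]*s),(d,q[0]*s,q[1]*s)]))
print('tote rim',[plane(c,u*s,v*s,.095) for u,v in((418,350),(493,318),(545,395),(465,432))])
print('tote side',[plane(d,u*s,v*s,.095) for u,v in((375,275),(437,309),(500,268))])
print('kettle',plane(c,545*s,245*s,0))
E
```

```text
stand base scene [array([ 0.3396, -0.3772,  0.012 ]), array([ 0.3434, -0.3096,  0.012 ]), array([ 0.5852, -0.3107,  0.012 ]), array([ 0.5872, -0.3551,  0.012 ])]
stand base side [array([ 0.3408, -0.3198,  0.012 ]), array([ 0.3434, -0.3852,  0.012 ]), array([ 0.5837, -0.381 ,  0.012 ])]
handle rear (array([ 0.3628, -0.3418,  0.0518]), [np.float64(0.49860016182258915), np.float64(0.7874186533919275)])
railR (array([ 0.5984, -0.1476,  0.0488]), [np.float64(0.21954831181564735), np.float64(0.2509037681990215)])
railL (array([0.5739, 0.2409, 0.0464]), [np.float64(0.8843394871916921), np.float64(0.8853876003698181)])
roofFR (array([ 0.6344, -0.1453,  0.1981]), [np.float64(0.7062537974152411), np.float64(0.7440354433509344)])
roofFL (array([0.6168, 0.2393, 0.197 ]), [np.float64(0.027627795777781853), np.float64(0.02529752706931402)])
roofBR (array([ 0.922 , -0.1337,  0.1985]), [np.float64(0.5291478456231432), np.float64(0.40939305970194817)])
roofBL (array([0.8985, 0.2545, 0.1967]), [np.float64(0.02567734247986619), np.float64(0.018146578132696753)])
tote rim [array([ 0.7035, -0.0438,  0.095 ]), array([0.6781, 0.1069, 0.095 ]), array([0.8511, 0.122 , 0.095 ]), array([ 0.8732, -0.0262,  0.095 ])]
tote side [array([0.6497, 0.0765, 0.095 ]), array([ 0.6775, -0.086 ,  0.095 ]), array([ 0.8675, -0.0141,  0.095 ])]
kettle [ 0.4552  0.3426 -0.    ]
```

```bash
python3 -m crank '0 0 0 0 0 -0.11 -1;0 0 0 0 0 -0.11 -1;0 0 0 0 0 -0.11 -1;0 0 0 0 0 -0.11 -1;-0.007 -0.04 0 0 0 0 -1;-0.007 -0.04 0 0 0 0 -1;-0.007 -0.04 0 0 0 0 -1;-0.007 -0.04 0 0 0 0 -1;-0.007 -0.04 0 0 0 0 -1;-0.007 -0.04 0 0 0 0 -1;-0.007 -0.04 0 0 0 0 -1;-0.007 -0.04 0 0 0 0 -1;-0.007 -0.04 0 0 0 0 -1;-0.007 -0.04 0 0 0 0 -1;-0.007 -0.04 0 0 0 0 -1;-0.007 -0.04 0 0 0 0 -1;-0.007 -0.04 0 0 0 0 -1;-0.007 -0.04 0 0 0 0 -1;-0.007 -0.04 0 0 0 0 -1;-0.007 -0.04 0 0 0 0 -1'
python3 - <<'E'
from h import *
c=cal('wrist');o=readout.get_obs()
Rt=R.from_quat(o['tool_rot']).as_matrix();print(Rt.round(3),o['joint_pos'].round(2))
# where would hook be seen from goal
for p in ([.36,-.345,.25],[.36,-.345,.3],[.42,-.345,.25]):
    c2=dict(c);c2['eye']=c['eye']+np.array(p)-o['eef_pos']
    print(p,[np.round(proj(c2,q)) for q in ([.363,-.345,.06],[.42,-.345,.06],[.59,-.345,.095])])
E
```

```text
clock: 1.82
eef_pos: [0.3382, -0.2012, 0.2455]
tool_rot: [-0.015, 1.0, -0.004, 0.001]
ft_force: [1.6, 0.2, 0.1]
grip_width: 0.0854
[[-1.    -0.031  0.002]
 [-0.031  1.    -0.008]
 [-0.002 -0.008 -1.   ]] [-0.53  0.03 -0.25  1.29 -0.01 -0.56]
[0.36, -0.345, 0.25] [array([253., 169.]), array([251., 220.]), array([247., 371.])]
[0.36, -0.345, 0.3] [array([253., 159.]), array([252., 204.]), array([248., 338.])]
[0.42, -0.345, 0.25] [array([255., 109.]), array([253., 166.]), array([248., 327.])]
```

```bash
python3 -m crank '-0.025 -0.036 -0.014 0 0 0 -1;-0.025 -0.036 -0.014 0 0 0 -1;-0.025 -0.036 -0.014 0 0 0 -1;-0.025 -0.036 -0.014 0 0 0 -1;0 0 0 0 0 0 -1;0 0 0 0 0 0 -1'
python3 - <<'E'
from h import *
o=readout.get_obs();print(o['eef_pos'])
w,c=snap('wrist');np.save('pics/w1.npy',w);import pickle;pickle.dump(c,open('pics/w1.pkl','wb'))
cv2.imwrite('pics/w1.png',w[:,:,::-1])
E
```

```text
clock: 2.32
eef_pos: [0.4317, -0.3414, 0.2919]
tool_rot: [-0.008, 1.0, -0.002, -0.002]
ft_force: [-0.3, -0.2, 0.0]
grip_width: 0.0857
[ 0.43171071 -0.34137805  0.29185519]
```

View pics/w1.png

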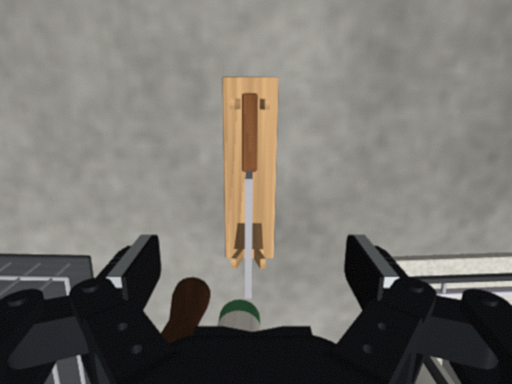

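View 4 (wrist): the hook lies in the stand, with the handle at cols 241–257, rows 93–172. The shaft runs along col 248 to row 300, and the oil bottle sits beyond the prong.

```bash
cat > m.py <<'E'
from h import *
np.set_printoptions(precision=4,suppress=True)
def handle(im,band=None):
    hsv=cv2.cvtColor(im,cv2.COLOR_RGB2HSV)
    m=cv2.inRange(hsv,(3,90,40),(15,255,165)); m[240:]=0; m[:,:200]=0; m[:,310:]=0
    n,l,st,ce=cv2.connectedComponentsWithStats(m); k=1+np.argmax(st[1:,4])
    r=cv2.minAreaRect(np.argwhere(l==k)[:,::-1].astype(np.float32)); return st[k],ce[k],r
def ends(r):
    b=cv2.boxPoints(r); b=b[np.argsort(b[:,1])]; return b[:2].mean(0),b[2:].mean(0)
E
python3 - <<'E'
from m import *;import pickle
w=np.load('pics/w1.npy');c=pickle.load(open('pics/w1.pkl','rb'))
st,ce,r=handle(w);print(st,ce,r)
a,b=ends(r);print('rear',a,plane(c,*a,.061),'front',b,plane(c,*b,.061))
g=w[:,:,:].astype(int)
for v in (190,210,230,275,290):
    row=g[v,225:275]; print(v,[tuple(x) for x in row[14:34:2]])
E
python3 -m crank '0 0 0.03 0 0 0 -1;0 0 0.03 0 0 0 -1;0 0 0.03 0 0 0 -1;0 0 0.02 0 0 0 -1;0 0 0 0 0 0 -1;0 0 0 0 0 0 -1'
python3 - <<'E'
from m import *;import pickle
o=readout.get_obs();print(o['eef_pos'],R.from_quat(o['tool_rot']).as_matrix())
w,c2=snap('wrist','w2.png');np.save('pics/w2.npy',w);pickle.dump(c2,open('pics/w2.pkl','wb'))
c=pickle.load(open('pics/w1.pkl','rb'))
r1=handle(np.load('pics/w1.npy'))[2]; st,ce,r2=handle(w);print(st,r2)
for p,q in zip(ends(r1),ends(r2)): print(p,q,tri([(c,*p),(c2,*q)]),plane(c2,*q,.061))
E
```

```text
[ 242   93   16   80 1243] [249.4344 131.6307] ((249.5, 132.5), (79.0, 15.0), 90.0)
rear [249.5  93. ] [ 0.3574 -0.346   0.061 ] front [249.5 172. ] [ 0.4467 -0.3448  0.061 ]
190 [(np.int64(186), np.int64(146), np.int64(104)), (np.int64(191), np.int64(151), np.int64(105)), (np.int64(209), np.int64(169), np.int64(119)), (np.int64(194), np.int64(182), np.int64(176)), (np.int64(185), np.int64(186), np.int64(194)), (np.int64(183), np.int64(184), np.int64(190)), (np.int64(186), np.int64(184), np.int64(188)), (np.int64(201), np.int64(164), np.int64(123)), (np.int64(192), np.int64(152), np.int64(107)), (np.int64(189), np.int64(150), np.int64(105))]
210 [(np.int64(179), np.int64(141), np.int64(100)), (np.int64(206), np.int64(165), np.int64(116)), (np.int64(217), np.int64(174), np.int64(125)), (np.int64(193), np.int64(183), np.int64(176)), (np.int64(183), np.int64(184), np.int64(190)), (np.int64(185), np.int64(186), np.int64(193)), (np.int64(189), np.int64(184), np.int64(185)), (np.int64(197), np.int64(159), np.int64(117)), (np.int64(189), np.int64(149), np.int64(103)), (np.int64(188), np.int
[... 1345 characters left out ...]
t64(146), np.int64(145), np.int64(139)), (np.int64(150), np.int64(148), np.int64(143))]
clock: 2.87
eef_pos: [0.4275, -0.3356, 0.1789]
tool_rot: [-0.01, 1.0, -0.002, -0.002]
ft_force: [0.3, 0.0, 0.9]
grip_width: 0.0855
[ 0.4275 -0.3356  0.1789] [[-0.9998 -0.0203 -0.0045]
 [-0.0202  0.9998 -0.0049]
 [ 0.0046 -0.0048 -1.    ]]
[ 228   95   25  112 2545] ((240.0, 150.5), (111.0, 24.0), 90.0)
[249.5  93. ] [240.  95.] (array([ 0.357 , -0.3461,  0.0607]), [np.float64(0.3946869799075044), np.float64(0.5758960096376263)]) [ 0.3566 -0.3462  0.061 ]
[249.5 172. ] [240. 206.] (array([ 0.4491, -0.3453,  0.05  ]), [np.float64(0.3730459692089359), np.float64(0.522074530362337)]) [ 0.4451 -0.3453  0.061 ]
```

Handle-top height from the two views is 0.061, which agrees with the text. The hook origin is about (0.4165, -0.3456), with yaw about 0.01.

```bash
python3 -m crank '0.006 -0.005 0.02 0 0 0.01 -1;0.005 -0.005 0.025 0 0 0 -1;0 0 0.02 0 0 0 -1;0 0 0 0 0 0 -1;0 0 0 0 0 0 -1;0 0 0 0 0 0 -1'; python3 -c "
from h import *
o=readout.get_obs();print(o['eef_pos'],R.from_quat(o['tool_rot']).as_matrix().round(4))"
```

```text
clock: 3.42
eef_pos: [0.4214, -0.3485, 0.1254]
tool_rot: [-0.006, 1.0, -0.009, 0.005]
ft_force: [0.5, 0.1, 0.9]
grip_width: 0.085
[ 0.42137942 -0.34847543  0.12536025] [[-0.9999 -0.0129  0.011 ]
 [-0.0131  0.9998 -0.0173]
 [-0.0108 -0.0174 -0.9998]]
```

```bash
cat > go.py <<'E'
from h import *
import sys
a=[float(x) for x in sys.argv[1:5]]   # target xyz, hook yaw
o=readout.get_obs();T=R.from_quat(o['tool_rot']);y=a[3]
D=R.from_matrix(np.array([[-np.cos(y),-np.sin(y),0],[-np.sin(y),np.cos(y),0],[0,0,-1]]).T.T)
print('pos',o['eef_pos'].round(4),'f',o['ft_force'].round(2),'t',o['ft_torque'].round(2),'w',round(o['grip_width'],4),'clk',o['clock'])
print('shift',T.inv().apply(np.array(a[:3])-o['eef_pos']).round(4),'turn',(T.inv()*D).as_rotvec().round(4))
E
python3 go.py 0.4165 -0.3456 0.05 0.01
```

```text
pos [ 0.4214 -0.3485  0.1254] f [0.49 0.13 0.87] t [ 0.05 -0.01 -0.01] w 0.085 clk 3.4167
shift [0.0057 0.0043 0.0752] turn [-0.0174  0.0108  0.003 ]
```

```bash
python3 -m crank '0.003 0.002 0.02 -0.017 0.011 0.003 -1;0.002 0.002 0.02 0 0 0 -1;0 0 0.01 0 0 0 -1;0 0 0 0 0 0 -1;0 0 0 0 0 0 -1'; python3 go.py 0.4165 -0.3456 0.05 0.01
```

```text
clock: 3.83
eef_pos: [0.4235, -0.3492, 0.0852]
tool_rot: [-0.006, 1.0, -0.006, 0.007]
ft_force: [-0.1, -0.3, 1.2]
grip_width: 0.0856
pos [ 0.4235 -0.3492  0.0852] f [-0.11 -0.27  1.24] t [0.01 0.01 0.01] w 0.0856 clk 3.8333
shift [0.0075 0.0042 0.035 ] turn [-0.0126  0.0148  0.0015]
```

```bash
python3 -m crank '0.005 0.003 0.012 -0.012 0.014 0.001 -1;0.003 0.001 0.012 0 0 0 -1'; python3 go.py 0.4165 -0.3456 0.05 0.01;  python3 -m crank '0 0 0 0 0 0 -1';python3 go.py 0.4165 -0.3456 0.05 0.01;python3 -m crank '0 0 0 0 0 0 -1';python3 go.py 0.4165 -0.3456 0.05 0.01
```

```text
clock: 4.0
eef_pos: [0.4189, -0.3478, 0.0651]
tool_rot: [-0.006, 1.0, -0.003, 0.004]
ft_force: [-0.3, 0.6, -0.6]
grip_width: 0.0858
pos [ 0.4189 -0.3478  0.0651] f [-0.28  0.61 -0.64] t [0.03 0.05 0.03] w 0.0858 clk 4.0
shift [0.0025 0.0024 0.0151] turn [-0.0061  0.0075  0.0012]
clock: 4.08
eef_pos: [0.4178, -0.347, 0.0638]
tool_rot: [-0.005, 1.0, -0.002, 0.002]
ft_force: [-0.9, 1.0, -0.4]
grip_width: 0.085
pos [ 0.4178 -0.347   0.0638] f [-0.88  0.98 -0.4 ] t [0.01 0.06 0.03] w 0.085 clk 4.0833
shift [0.0013 0.0015 0.0138] turn [-0.0041  0.0049  0.001 ]
clock: 4.17
eef_pos: [0.4179, -0.3472, 0.064]
tool_rot: [-0.005, 1.0, -0.002, 0.002]
ft_force: [0.1, 0.3, 0.2]
grip_width: 0.0856
pos [ 0.4179 -0.3472  0.064 ] f [0.05 0.31 0.21] t [-0.02 -0.02 -0.  ] w 0.0856 clk 4.1667
shift [0.0015 0.0016 0.014 ] turn [-0.0041  0.0049  0.001 ]
```

```bash
python3 -m crank '0.0015 0.0015 0.008 -0.004 0.005 0.001 -1;0.0005 0.0005 0.007 0 0 0 -1;0 0 0 0 0 0 -1'; python3 go.py 0.4165 -0.3456 0.05 0.01
```

```text
clock: 4.42
eef_pos: [0.4168, -0.3459, 0.0493]
tool_rot: [-0.005, 1.0, -0.001, 0.001]
ft_force: [0.1, -0.0, -0.4]
grip_width: 0.0851
pos [ 0.4168 -0.3459  0.0493] f [ 0.13 -0.05 -0.36] t [0.01 0.02 0.05] w 0.0851 clk 4.4167
shift [ 0.0003  0.0003 -0.0007] turn [-0.0012  0.0013 -0.0002]
```

```bash
python3 -m crank '0 0 0 0 0 0 1;0 0 0 0 0 0 1;0 0 0 0 0 0 1;0 0 0 0 0 0 1;0 0 0 0 0 0 1;0 0 0 0 0 0 1;0 0 0 0 0 0 1;0 0 0 0 0 0 1;0 0 0 0 0 0 1;0 0 0 0 0 0 1'; python3 go.py 0.4165 -0.3456 0.25 0.01
```

```text
clock: 5.25
eef_pos: [0.417, -0.346, 0.0497]
tool_rot: [-0.005, 1.0, -0.001, 0.001]
ft_force: [-0.5, 0.4, -0.9]
grip_width: 0.0168
pos [ 0.417  -0.346   0.0497] f [-0.54  0.43 -0.9 ] t [0.01 0.09 0.01] w 0.0168 clk 5.25
shift [ 2.000e-04  1.000e-04 -2.003e-01] turn [-0.0015  0.0014 -0.0001]
```

```bash
python3 -m crank '0 0 -0.008 0 0 0 1;0 0 -0.012 0 0 0 1;0 0 -0.015 0 0 0 1;0 0 -0.015 0 0 0 1;0 0 -0.015 0 0 0 1;0 0 -0.015 0 0 0 1;0 0 -0.015 0 0 0 1;0 0 -0.012 0 0 0 1;0 0 -0.006 0 0 0 1;0 0 0 0 0 0 1'; python3 go.py 0.417 -0.346 0.16 0.01
python3 - <<'E'
from h import *
a=np.load('pics/scene0.npy');b=np.load('pics/side0.npy')
cv2.imwrite('pics/ca.png',cv2.resize(a[180:300,220:420,::-1],None,fx=4,fy=4,interpolation=cv2.INTER_CUBIC))
cv2.imwrite('pics/cb.png',cv2.resize(b[105:255,185:385,::-1],None,fx=4,fy=4,interpolation=cv2.INTER_CUBIC))
E
```

```text
clock: 6.08
eef_pos: [0.4154, -0.3447, 0.1707]
tool_rot: [-0.005, 1.0, 0.0, -0.001]
ft_force: [-0.4, 0.3, -0.7]
grip_width: 0.0167
pos [ 0.4154 -0.3447  0.1707] f [-0.43  0.28 -0.73] t [-0.01 -0.02  0.03] w 0.0167 clk 6.0833
shift [-0.0016 -0.0013  0.0107] turn [ 0.0007 -0.0013 -0.0001]
```

View pics/ca.png

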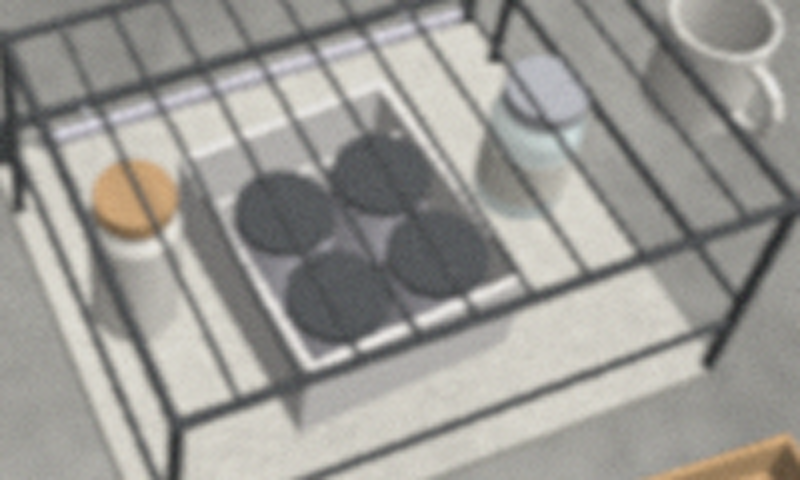

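View pics/cb.png

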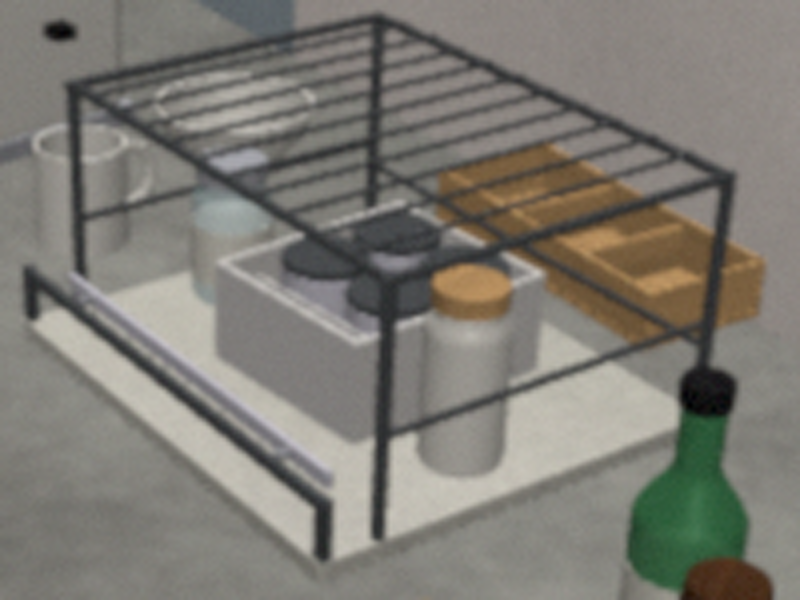

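Views 5 and 6 (4× crops of scene and side): the tote's front lip runs (190,158)–(388,85) in the scene crop and (218,263)–(362,343) in the side crop. The stop bar is visible at (55,132)–(465,15) in the scene crop and (75,275)–(330,475) in the side crop.

```bash
python3 - <<'E'
from m import *
c=cal('scene');d=cal('side')
S=lambda u,v:(c,220+u/4-.4,180+v/4-.4); D=lambda u,v:(d,185+u/4-.4,105+v/4-.4)
P={}
for n,p,q in (('FR',(190,158),(362,343)),('FL',(388,85),(218,263)),('BR',(310,365),(545,272)),('BL',(520,280),(405,205)),('barR',(55,132),(330,475)),('barL',(465,15),(75,275)),('roofFR',(8,42),(388,280)),('roofFL',(523,-88*0-90),(72,88)),('roofBR',(175,425),(730,178)),('roofBL',(800,203),(378,17))):
    if n=='roofFL': continue
    P[n]=tri([S(*p),D(*q)]); print(n,P[n][0],np.round(P[n][1],2), plane(*S(*p),.095),plane(*D(*q),.095))
E
python3 -m crank '0.01 0.03 0 0 0 0 1;0.01 0.035 0 0 0 0 1;0.01 0.035 0 0 0 0 1;0.005 0.035 0 0 0 0 1;0 0.035 0 0 0 0 1;0 0.035 0 0 0 0 1;0 0.025 0 0 0 0 1;0 0.015 0 0 0 0 1;0 0.005 0 0 0 0 1;0 0 0 0 0 0 1'; python3 go.py 0.417 0.04 0.124 0.06
```

```text
FR [ 0.6899 -0.0416  0.0949] [0.96 0.95] [ 0.6878 -0.0395  0.095 ] [ 0.6896 -0.0457  0.095 ]
FL [0.6684 0.1148 0.0924] [0.05 0.05] [0.6701 0.1137 0.095 ] [0.6657 0.1098 0.095 ]
BR [ 0.8613 -0.0237  0.0981] [0.61 0.51] [ 0.8587 -0.0216  0.095 ] [ 0.8652 -0.021   0.095 ]
BL [0.8436 0.1277 0.0951] [0.2  0.17] [0.8432 0.1283 0.095 ] [0.8436 0.127  0.095 ]
barR [ 0.6142 -0.1176  0.0565] [1.9 2.1] [ 0.6386 -0.1201  0.095 ] [ 0.581  -0.1756  0.095 ]
barL [0.598  0.2143 0.0571] [0.18 0.18] [0.6266 0.1941 0.095 ] [0.5659 0.1439 0.095 ]
roofFR [ 0.6382 -0.1463  0.1987] [0.29 0.3 ] [ 0.5498 -0.1298  0.095 ] [0.7585 0.0248 0.095 ]
roofBR [ 0.922  -0.1328  0.1998] [0.34 0.26] [ 0.8713 -0.1128  0.095 ] [1.1017 0.0409 0.095 ]
roofBL [0.8999 0.2567 0.2001] [0.1  0.07] [0.8462 0.3317 0.095 ] [1.0756 0.5114 0.095 ]
clock: 6.92
eef_pos: [0.3725, -0.0862, 0.165]
tool_rot: [-0.003, 1.0, 0.001, -0.003]
ft_force: [0.8, -0.0, -0.6]
grip_width: 0.017
pos [ 0.3725 -0.0862  0.165 ] f [ 0.77 -0.   -0.59] t [-0.02  0.04  0.01] w 0.017 clk 6.9167
shift [-0.0454  0.1259  0.0409] turn [ 0.0014 -0.0061 -0.0545]
```

```bash
python3 -m crank '-0.01 0.015 0.008 0 0 -0.02 1;-0.012 0.02 0.008 0 0 -0.02 1;-0.012 0.02 0.008 0 0 0 1;-0.012 0.02 0.008 0 0 0 1;-0.01 0.015 0.005 0 0 0 1;-0.005 0.005 0 0 0 0 1;0 0 0 0 0 0 1'; python3 go.py 0.5267 0.0161 0.122 0.05
```

```text
clock: 7.5
eef_pos: [0.4343, 0.0082, 0.1249]
tool_rot: [-0.019, 1.0, -0.002, -0.003]
ft_force: [0.1, -1.2, -1.8]
grip_width: 0.0168
pos [0.4343 0.0082 0.1249] f [ 0.09 -1.18 -1.81] t [-0.04  0.02 -0.03] w 0.0168 clk 7.5
shift [-0.0927  0.0044  0.0024] turn [-0.0033 -0.0052 -0.0117]
```

```bash
python3 -m crank '-0.012 0.001 0.001 -0.003 -0.005 -0.006 1;-0.015 0.001 0 0 0 -0.005 1;-0.015 0.001 0 0 0 0 1;-0.015 0.001 0 0 0 0 1;-0.015 0 0 0 0 0 1;-0.01 0 0 0 0 0 1;-0.005 0 0 0 0 0 1;0 0 0 0 0 0 1'; python3 go.py 0.5267 0.0161 0.122 0.05
python3 - <<'E'
from h import *
a,_=snap('scene');b,_=snap('side')
A=cv2.resize(a[160:300,220:420,::-1],None,fx=3,fy=3,interpolation=cv2.INTER_CUBIC);B=cv2.resize(b[105:255,185:385,::-1],None,fx=3,fy=3,interpolation=cv2.INTER_CUBIC)
cv2.imwrite('pics/e1.png',A);cv2.imwrite('pics/e2.png',B)
E
```

```text
clock: 8.17
eef_pos: [0.5281, 0.0057, 0.1243]
tool_rot: [-0.02, 1.0, -0.002, 0.001]
ft_force: [-0.9, 0.8, -0.4]
grip_width: 0.017
pos [0.5281 0.0057 0.1243] f [-0.92  0.8  -0.44] t [ 0.04  0.02 -0.01] w 0.017 clk 8.1667
shift [0.001  0.0104 0.0023] turn [-0.0036  0.0027 -0.0109]
```

View pics/e1.png

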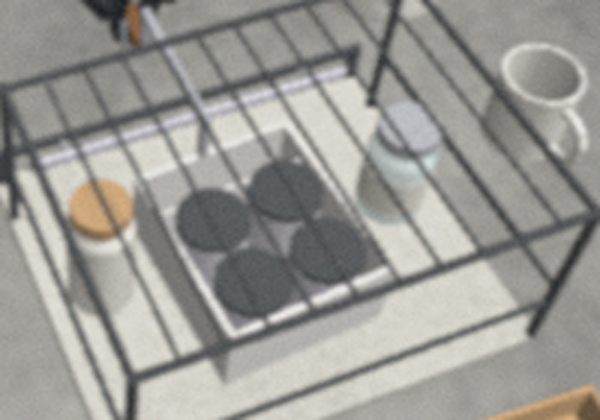

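View 7: the prong tip at crop (205,153) hangs just above and behind the lip line, as predicted. I'll compare that numerically and correct y.

```bash
python3 - <<'E'
from m import *
c=cal('scene');print(plane(c,220+205/3-.3,160+153/3-.3,.124))
o=readout.get_obs();p=o['eef_pos'];x=-R.from_quat(o['tool_rot']).as_matrix()[:,0];print(p+.17*x,x)
E
python3 -m crank '0 0.005 0.001 -0.002 0.002 -0.006 1;0 0.003 0.001 -0.002 0.001 -0.005 1;0 0 0 0 0 0 1'; python3 go.py 0.5267 0.0141 0.070 0.05
```

```text
[0.6988 0.0146 0.124 ]
[0.6964 0.0127 0.1243] [0.9992 0.0394 0.001 ]
clock: 8.52
eef_pos: [0.5241, 0.0137, 0.1219]
tool_rot: [-0.025, 1.0, 0.001, -0.002]
ft_force: [1.2, -0.4, -1.2]
grip_width: 0.0168
pos [0.5241 0.0137 0.1219] f [ 1.24 -0.37 -1.22] t [-0.03  0.05  0.08] w 0.0168 clk 8.5167
shift [-0.0029  0.0002  0.0519] turn [ 0.0012 -0.0042 -0.0001]
```

```bash
python3 -m crank '-0.003 0 0.008 0 -0.004 0 1;0 0 0.01 0 0 0 1;0 0 0.006 0 0 0 1;0 0 0 0 0 0 1'; python3 go.py 0.5267 0.0141 0.070 0.05
```

```text
clock: 8.85
eef_pos: [0.5262, 0.0146, 0.0958]
tool_rot: [-0.026, 1.0, 0.001, 0.0]
ft_force: [-1.0, -0.1, -1.1]
grip_width: 0.0169
pos [0.5262 0.0146 0.0958] f [-0.96 -0.08 -1.11] t [0.01 0.05 0.09] w 0.0169 clk 8.85
shift [-0.0004 -0.0006  0.0258] turn [0.001  0.0003 0.0017]
```

```bash
python3 -m crank '0 0 0.008 0 0 0 1;0 0 0.01 0 0 0 1;0 0 0.006 0 0 0 1;0 0 0.003 0 0 0 1;0 0 0 0 0 0 1;0 0 0 0 0 0 1'; python3 go.py 0.5267 0.0141 0.070 0.05
```

```text
clock: 9.35
eef_pos: [0.5247, 0.0147, 0.0638]
tool_rot: [-0.026, 1.0, 0.0, -0.002]
ft_force: [-1.0, -0.5, -0.8]
grip_width: 0.0171
pos [0.5247 0.0147 0.0638] f [-0.95 -0.47 -0.83] t [ 0.01 -0.03 -0.08] w 0.0171 clk 9.35
shift [-0.002  -0.0007 -0.0062] turn [ 0.001  -0.0038  0.0018]
```

```bash
python3 -m crank '0.002 0 0 0 -0.003 0.001 1;0.002 0 0 0 0 0 1;0.002 0 0 0 0 0 1;0.002 0 0 0 0 0 1'; python3 go.py 0.45 0.0100 0.066 0.05;python3 -m crank '0.002 0 0 0 0 0 1;0.002 0 0 0 0 0 1;0.002 0 0 0 0 0 1;0.002 0 0 0 0 0 1'; python3 go.py 0.45 0.0100 0.066 0.05;python3 -m crank '0.003 0 0 0 0 0 1;0.003 0 0 0 0 0 1;0.003 0 0 0 0 0 1;0.003 0 0 0 0 0 1'; python3 go.py 0.45 0.0100 0.066 0.05
```

```text
clock: 9.68
eef_pos: [0.5171, 0.0142, 0.0647]
tool_rot: [-0.025, 1.0, 0.0, 0.001]
ft_force: [0.3, -0.4, -0.9]
grip_width: 0.017
pos [0.5171 0.0142 0.0647] f [ 0.32 -0.39 -0.85] t [ 0.04  0.02 -0.05] w 0.017 clk 9.6833
shift [ 0.0672 -0.0008 -0.0014] turn [0.001  0.0015 0.0006]
clock: 10.02
eef_pos: [0.5113, 0.014, 0.0663]
tool_rot: [-0.026, 1.0, 0.001, 0.004]
ft_force: [3.0, 0.0, -1.8]
grip_width: 0.0169
pos [0.5113 0.014  0.0663] f [ 3.    0.02 -1.81] t [ 0.05 -0.24  0.09] w 0.0169 clk 10.0167
shift [ 0.0615 -0.0009 -0.0002] turn [0.0013 0.0088 0.0011]
clock: 10.35
eef_pos: [0.4998, 0.0137, 0.0665]
tool_rot: [-0.026, 1.0, 0.001, 0.006]
ft_force: [3.1, 0.9, -2.6]
grip_width: 0.0173
pos [0.4998 0.0137 0.0665] f [ 3.08  0.87 -2.63] t [ 0.15 -0.24  0.1 ] w 0.0173 clk 10.35
shift [ 0.0499 -0.0011 -0.0001] turn [0.0017 0.0117 0.0017]
```

```bash
python3 -m crank '0.003 0 0 0 0.006 0 1;0.003 0 0 0 0.004 0 1;0.003 0 0 0 0 0 1;0.003 0 0 0 0 0 1;0.003 0 0 0 0 0 1;0.003 0 0 0 0 0 1;0.003 0 0 0 0 0 1;0.003 0 0 0 0 0 1'; python3 go.py 0.45 0.0100 0.066 0.05;python3 -m crank '0.003 0 0 0 0.005 0 1;0.003 0 0 0 0 0 1;0.003 0 0 0 0 0 1;0.003 0 0 0 0 0 1'; python3 go.py 0.45 0.0100 0.066 0.05
python3 - <<'E'
from h import *
a,_=snap('scene');b,_=snap('side')
A=cv2.resize(a[160:300,220:420,::-1],None,fx=3,fy=3,interpolation=cv2.INTER_CUBIC);B=cv2.resize(b[105:255,185:385,::-1],None,fx=4,fy=4,interpolation=cv2.INTER_CUBIC)
cv2.imwrite('pics/f1.png',A);cv2.imwrite('pics/f2.png',B)
E
```

```text
clock: 11.02
eef_pos: [0.4749, 0.0125, 0.0673]
tool_rot: [-0.026, 1.0, 0.001, 0.002]
ft_force: [3.8, 0.7, -1.8]
grip_width: 0.0169
pos [0.4749 0.0125 0.0673] f [ 3.8   0.65 -1.81] t [ 0.13 -0.46  0.07] w 0.0169 clk 11.0167
shift [ 0.025  -0.0012  0.0012] turn [0.0018 0.0047 0.0019]
clock: 11.35
eef_pos: [0.4626, 0.0117, 0.0679]
tool_rot: [-0.026, 1.0, 0.001, 0.001]
ft_force: [2.7, 0.1, -1.7]
grip_width: 0.0171
pos [0.4626 0.0117 0.0679] f [ 2.73  0.05 -1.74] t [ 0.11 -0.52  0.03] w 0.0171 clk 11.35
shift [ 0.0126 -0.0011  0.0019] turn [0.0016 0.0013 0.0017]
```

View pics/f2.png

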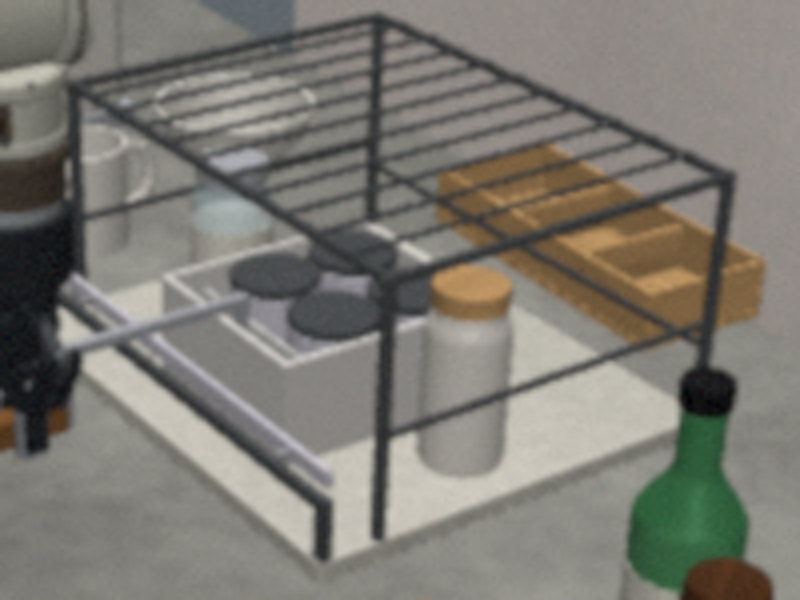

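View 8 (side, 4×): the lip runs (165,277)–(288,365) and is squaring up with the bar, about 2 cm short. I'll creep forward from here; because rows start from the measured pose, small steps limit the force on their own.

```bash
python3 -m crank '0.002 0 0 0 0.001 0.001 1;0.002 0 0 0 0 0 1;0.002 0 0 0 0 0 1;0.002 0 0 0 0 0 1;0.001 0 0 0 0 0 1'; python3 go.py 0.45 0.0100 0.066 0.05;python3 -m crank '0.001 0 0 0 0 0 1;0.001 0 0 0 0 0 1;0.001 0 0 0 0 0 1;0.001 0 0 0 0 0 1'; python3 go.py 0.45 0.0100 0.066 0.05;python3 -m crank '0.001 0 0 0 0 0 1;0.001 0 0 0 0 0 1;0.001 0 0 0 0 0 1;0.001 0 0 0 0 0 1'; python3 go.py 0.44 0.0100 0.066 0.05
```

```text
clock: 11.87
eef_pos: [0.4528, 0.0112, 0.0679]
tool_rot: [-0.025, 1.0, 0.001, 0.0]
ft_force: [3.0, 0.8, -1.0]
grip_width: 0.0169
pos [0.4528 0.0112 0.0679] f [ 2.97  0.82 -1.02] t [ 0.07 -0.62  0.01] w 0.0169 clk 11.8667
shift [ 0.0029 -0.001   0.0019] turn [0.0016 0.0003 0.0004]
clock: 12.2
eef_pos: [0.4486, 0.011, 0.068]
tool_rot: [-0.025, 1.0, 0.001, 0.0]
ft_force: [3.7, 0.1, -1.5]
grip_width: 0.0169
pos [0.4486 0.011  0.068 ] f [ 3.7   0.05 -1.47] t [ 0.01 -0.54  0.09] w 0.0169 clk 12.2
shift [-0.0013 -0.001   0.002 ] turn [0.0015 0.0007 0.0004]
clock: 12.53
eef_pos: [0.4472, 0.0109, 0.0684]
tool_rot: [-0.025, 1.0, 0.001, 0.003]
ft_force: [5.8, 0.6, -3.1]
grip_width: 0.0172
pos [0.4472 0.0109 0.0684] f [ 5.81  0.57 -3.15] t [ 0.07 -0.56  0.06] w 0.0172 clk 12.5333
shift [ 0.0073 -0.0005  0.0024] turn [0.0014 0.0064 0.0004]
```

```bash
for i in 1; do python3 -m crank '0.001 0 0 0 0 0 1;0.001 0 0 0 0 0 1' ; python3 -m crank '0.001 0 0 0 0 0 1' |sed -n 2,4p; python3 -m crank '0.001 0 0 0 0 0 1'|sed -n 2,4p;  python3 -m crank '0.001 0 0 0 0 0 1'|sed -n 2,4p; done
```

```text
clock: 12.7
eef_pos: [0.4465, 0.0108, 0.0683]
tool_rot: [-0.025, 1.0, 0.001, 0.004]
ft_force: [8.2, 0.4, -4.9]
grip_width: 0.0171
eef_pos: [0.4465, 0.0108, 0.0684]
tool_rot: [-0.025, 1.0, 0.001, 0.005]
ft_force: [6.9, 0.0, -3.7]
eef_pos: [0.4465, 0.0107, 0.0685]
tool_rot: [-0.025, 1.0, 0.001, 0.006]
ft_force: [7.2, -0.1, -4.3]
eef_pos: [0.4465, 0.0107, 0.0685]
tool_rot: [-0.025, 1.0, 0.001, 0.007]
ft_force: [7.1, 0.9, -5.3]
```

```bash
python3 -m crank '0.0012 0 0.0003 0 0.003 0 1;0.0013 0 0.0003 0 0.003 0 1' |sed -n 2,4p; python3 -m crank '0.0013 0 0.0003 0 0.003 0 1'|sed -n 2,4p; python3 -m crank '0.0013 0 0.0003 0 0.003 0 1'|sed -n 2,4p;python3 go.py 0.4465 0.0107 0.068 0.05
python3 - <<'E'
from h import *
b,_=snap('side');print(readout.get_obs()['ft_force'])
a,_=snap('scene');print(readout.get_obs()['ft_force'])
A=cv2.resize(a[150:290,225:415,::-1],(570,420),interpolation=cv2.INTER_CUBIC)[:300];B=cv2.resize(b[155:230,180:310,::-1],None,fx=4.4,fy=4,interpolation=cv2.INTER_CUBIC)
B=cv2.resize(B,(570,300))
cv2.imwrite('pics/g.png',np.vstack([A,B])); np.save('pics/sc1.npy',a);np.save('pics/sd1.npy',b)
E
```

```text
eef_pos: [0.4465, 0.0107, 0.0682]
tool_rot: [-0.025, 1.0, 0.001, 0.007]
ft_force: [7.2, -0.1, -3.4]
eef_pos: [0.4465, 0.0106, 0.0681]
tool_rot: [-0.025, 1.0, 0.001, 0.006]
ft_force: [6.3, 0.7, -3.3]
eef_pos: [0.4465, 0.0106, 0.068]
tool_rot: [-0.025, 1.0, 0.001, 0.006]
ft_force: [6.9, 0.5, -2.3]
pos [0.4465 0.0106 0.068 ] f [ 6.92  0.46 -2.28] t [ 0.03 -0.9   0.1 ] w 0.0168 clk 13.2833
shift [-0.      0.0001  0.    ] turn [0.0011 0.012  0.0007]
[ 7.17647314  0.57040549 -2.97078199]
[ 6.3063506   0.71651045 -3.14967302]
```

View pics/g.png

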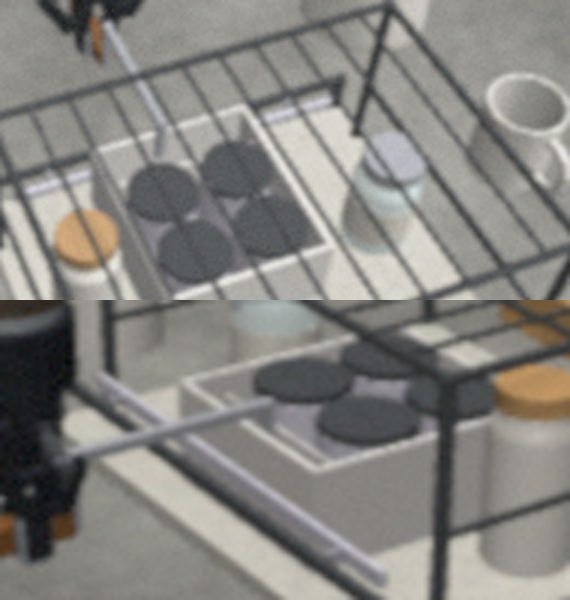

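View 9: the tote is close to the bar. The lip runs (95,150)–(243,107) in the scene half and (183,83)–(317,168) in the side half. I'll compare its yaw with the bar's.

```bash
python3 - <<'E'
from m import *
c=cal('scene');d=cal('side')
S=lambda u,v:(c,225+u/3-.33,150+v/3-.33); D=lambda u,v:(d,180+u/4.385-.4,155+v/4-.4)
L=[plane(*S(*p),.095) for p in((95,150),(243,107))]; M=[plane(*D(*p),.095) for p in((317,168),(183,83))]
for A in(L,M): v=A[1]-A[0]; print(A,np.arctan2(-v[0],v[1]))
T=[tri([S(95,150),D(317,168)]),tri([S(243,107),D(183,83)]),tri([S(330,243),D(495,120)])];print(T)
print('bar side',[plane(*D(*p),.06) for p in((385,275),(100,75))])
B=[plane(*D(*p),.06) for p in((385,275),(100,75))];v=B[1]-B[0];print(np.arctan2(-v[0],v[1]))
E
python3 -m crank '0.0018 0 0 0 0.003 0 1;0.0018 0 0 0 0.003 0 1' |sed -n 2,4p; python3 -m crank '0.0018 0 0 0 0.003 0 1'|sed -n 2,4p; python3 -m crank '0.0018 0 0 0 0.003 0 1'|sed -n 2,4p
```

```text
[array([ 0.6142, -0.046 ,  0.095 ]), array([0.6068, 0.1072, 0.095 ])] 0.04838482918716536
[array([ 0.6171, -0.0443,  0.095 ]), array([0.6051, 0.1067, 0.095 ])] 0.07876211840634809
[(array([ 0.6156, -0.0465,  0.0966]), [np.float64(0.051874494609071356), np.float64(0.05512126549516604)]), (array([0.6059, 0.1078, 0.0941]), [np.float64(0.07897337797948058), np.float64(0.0796366332550166)]), (array([0.7975, 0.0849, 0.0632]), [np.float64(18.617513817317285), np.float64(16.208883031361438)])]
bar side [array([ 0.6122, -0.13  ,  0.06  ]), array([0.593 , 0.2095, 0.06  ])]
0.0562958824346367
eef_pos: [0.4464, 0.0106, 0.0687]
tool_rot: [-0.025, 1.0, 0.001, 0.006]
ft_force: [7.8, 1.0, -3.7]
eef_pos: [0.4465, 0.0106, 0.0691]
tool_rot: [-0.025, 1.0, 0.001, 0.007]
ft_force: [7.7, -0.8, -2.9]
eef_pos: [0.4464, 0.0106, 0.0694]
tool_rot: [-0.025, 1.0, 0.001, 0.007]
ft_force: [8.3, 0.6, -4.0]
```

```bash
python3 -m crank '0.0023 0 0.0005 0 0.003 0 1;0.0024 0 0.0005 0 0.003 0 1;0.0024 0 0.0005 0 0.003 0 1' |sed -n 2,4p; python3 -m crank '0.0024 0 0.0005 0 0.003 0 1'|sed -n 2,4p; python3 -m crank '0.0024 0 0.0005 0 0.003 0 1;0.0024 0 0.0005 0 0.003 0 1'|sed -n 2,4p
```

```text
eef_pos: [0.4464, 0.0105, 0.0694]
tool_rot: [-0.026, 1.0, 0.001, 0.009]
ft_force: [8.6, 1.0, -4.1]
eef_pos: [0.4464, 0.0105, 0.0694]
tool_rot: [-0.026, 1.0, 0.001, 0.01]
ft_force: [8.8, -0.1, -4.7]
eef_pos: [0.4464, 0.0104, 0.0694]
tool_rot: [-0.026, 1.0, 0.001, 0.012]
ft_force: [8.8, 0.8, -3.5]
```

```bash
python3 -m crank '0.0027 0 0.0008 0 0.005 0 1;0.0028 0 0.0008 0 0.005 0 1;0.0028 0 0.0008 0 0.005 0 1' |sed -n 2,4p; python3 -m crank '0.0028 0 0.0008 0 0.005 0 1;0.0028 0 0.0008 0 0.005 0 1;0.0028 0 0.0008 0 0.005 0 1;0.0028 0 0.0008 0 0.005 0 1'|sed -n 2,4p; python3 -m crank '0.0028 0 0.0008 0 0.005 0 1;0.0028 0 0.0008 0 0.005 0 1;0.0028 0 0.0008 0 0.005 0 1;0.0028 0 0.0008 0 0.005 0 1'|sed -n 2,4p
```

```text
eef_pos: [0.4464, 0.0104, 0.0691]
tool_rot: [-0.026, 1.0, 0.001, 0.012]
ft_force: [7.8, 0.8, -3.5]
eef_pos: [0.4464, 0.0103, 0.0689]
tool_rot: [-0.026, 1.0, 0.001, 0.013]
ft_force: [8.5, 1.5, -3.0]
eef_pos: [0.4465, 0.0102, 0.0686]
tool_rot: [-0.026, 1.0, 0.001, 0.014]
ft_force: [8.5, 1.2, -3.2]
```

```bash
python3 -m crank '0.0032 0 0.0006 0 0.003 0 1;0.0033 0 0.0006 0 0.003 0 1;0.0033 0 0.0006 0 0.003 0 1' |sed -n 2,4p; python3 -m crank '0.0034 0 0.0006 0 0.004 0 1;0.0034 0 0.0006 0 0.004 0 1'|sed -n 2,4p; python3 -m crank '0.0034 0 0.0006 0 0.004 0 1;0.0034 0 0.0006 0 0.004 0 1;0.0034 0 0.0006 0 0.004 0 1'|sed -n 2,4p
```

```text
eef_pos: [0.4464, 0.0102, 0.0692]
tool_rot: [-0.026, 0.999, 0.001, 0.019]
ft_force: [9.3, -0.2, -4.2]
eef_pos: [0.4463, 0.0101, 0.0697]
tool_rot: [-0.027, 0.999, 0.001, 0.022]
ft_force: [10.6, 0.4, -4.2]
eef_pos: [0.4463, 0.0101, 0.0704]
tool_rot: [-0.027, 0.999, 0.001, 0.026]
ft_force: [10.9, 1.6, -4.6]
```

```bash
python3 -m crank '0.003 0 0.001 0 0.012 0 1;0.003 0 0.001 0 0.012 0 1' |sed -n 2,4p; python3 -m crank '0.003 0 0.001 0 0.015 0 1;0.003 0 0.001 0 0.015 0 1'|sed -n 2,4p; python3 go.py 0.4465 0.0105 0.068 0.05
```

```text
eef_pos: [0.4463, 0.01, 0.0702]
tool_rot: [-0.027, 0.999, 0.001, 0.02]
ft_force: [7.7, 1.2, 0.6]
eef_pos: [0.4463, 0.0099, 0.0707]
tool_rot: [-0.027, 1.0, 0.0, 0.011]
ft_force: [5.0, 0.1, 1.6]
pos [0.4463 0.0099 0.0707] f [4.98 0.08 1.58] t [ 0.05 -1.57  0.02] w 0.0174 clk 16.1333
shift [-0.0002  0.0006  0.0027] turn [0.0004 0.0215 0.004 ]
```

```bash
python3 -m crank '0.002 0 0.001 0 0.012 0.002 1;0.002 0 0.001 0 0.01 0.002 1' |sed -n 2,4p; python3 -m crank '0.003 0 0 0 0.003 0 1'|sed -n 2,4p; python3 go.py 0.4465 0.0105 0.068 0.05
python3 - <<'E'
from h import *
for i in range(3): viewer.camera('wrist'); o=readout.get_obs(); print(o['clock'],o['ft_force'].round(1))
E
```

```text
eef_pos: [0.4464, 0.0099, 0.0708]
tool_rot: [-0.025, 1.0, 0.0, 0.004]
ft_force: [5.1, 0.6, 1.7]
eef_pos: [0.4463, 0.0099, 0.0716]
tool_rot: [-0.025, 1.0, 0.0, 0.005]
ft_force: [10.8, 0.7, -2.8]
pos [0.4463 0.0099 0.0716] f [10.79  0.69 -2.75] t [ 0.17 -1.94  0.05] w 0.0173 clk 16.3833
shift [-0.0002  0.0006  0.0036] turn [ 0.0003  0.0097 -0.0001]
16.4333 [10.6  0.6 -3. ]
16.4833 [11.9  1.  -3.2]
16.5333 [10.6  0.6 -3.6]
```

```bash
python3 -m crank '0.0026 0 0 0 0.003 0 1'|sed -n 2,4p
python3 - <<'E'
from h import *
F=[]
for i in range(20):
    viewer.camera('wrist'); f=readout.get_obs()['ft_force']; F.append(f)
    if i>4 and np.mean(F[-4:],0)[0]>11.6 : print('high');break
print(np.array(F)[:,0].round(1),np.mean(F,0),readout.get_obs()['clock'])
E
```

```text
eef_pos: [0.4464, 0.0098, 0.072]
tool_rot: [-0.025, 1.0, 0.0, 0.006]
ft_force: [10.3, 0.7, -4.3]
[10.9 10.8 10.4 10.3 10.3 10.9 10.9 11.2 10.3 10.6 11.4 10.6 10.8 10.9
 10.5 10.8 10.5 10.8 11.1 11.1] [10.76323727  0.71919702 -4.6262162 ] 17.6167
```

```bash
python3 - <<'E'
from h import *
F=[]
for i in range(34):
    im=viewer.camera('side' if i==33 else 'wrist'); f=readout.get_obs()['ft_force']; F.append(f)
print(np.array(F)[:,0].round(1),np.mean(F,0),readout.get_obs()['clock'])
np.save('pics/sd2.npy',im)
E
python3 go.py 0.4465 0.0105 0.068 0.05
```

```text
[11.8 11.2 11.4 11.3 10.4 10.5 10.4 11.4 11.  10.5  9.9 11.2 11.3 10.1
 10.2 10.5 10.5 11.7 11.1 10.8 10.  11.5 10.8 11.1 11.3 11.5 10.9 10.2
 10.9 10.7 10.9 10.6 10.5 10.1] [10.83452685  0.84693722 -4.73742633] 19.3167
pos [0.4463 0.0098 0.0719] f [10.11  1.27 -4.3 ] t [ 0.14 -1.67  0.06] w 0.0171 clk 19.3167
shift [-0.0001  0.0007  0.0039] turn [ 0.0003  0.0119 -0.0001]
```

```bash
python3 -m crank '-0.002 0 0.001 0 0.006 0 1;-0.003 0 0 0 0.005 0 1;-0.003 0 0 0 0 0 1;-0.002 0 0 0 0 0 1;0 0 0 0 0 0 1'; python3 go.py 0.4545 0.0105 0.124 0.05
```

```text
clock: 19.73
eef_pos: [0.449, 0.0098, 0.0677]
tool_rot: [-0.025, 1.0, -0.0, -0.009]
ft_force: [-0.4, 0.3, -1.4]
grip_width: 0.0171
pos [0.449  0.0098 0.0677] f [-0.38  0.32 -1.44] t [-0.   -0.02  0.02] w 0.0171 clk 19.7333
shift [-0.0045  0.0004 -0.0564] turn [-0.0001 -0.0173 -0.001 ]
```

```bash
python3 -m crank '-0.003 0 -0.001 0 -0.009 0 1;-0.002 0 -0.002 0 -0.008 0 1;0 0 -0.004 0 0 0 1;0 0 0 0 0 0 1'; python3 go.py 0.4545 0.0105 0.124 0.05
python3 - <<'E'
from h import *
b,_=snap('side');o=readout.get_obs();np.save('pics/sd3.npy',b)
c=cal('side');x=-R.from_quat(o['tool_rot']).as_matrix()[:,0];p=o['eef_pos'];z=np.array([0,0,1.])
for q in (p+.032*x+.045*z,p+.1*x+.045*z,p+.15*x+.045*z): print(np.round(proj(c,q),1))
cv2.imwrite('pics/s3.png',cv2.resize(b[130:255,130:290,::-1],None,fx=4.5,fy=4.5,interpolation=cv2.INTER_CUBIC))
E
```

```text
clock: 20.07
eef_pos: [0.4521, 0.0099, 0.0741]
tool_rot: [-0.024, 1.0, -0.0, -0.002]
ft_force: [-0.2, -0.0, -0.3]
grip_width: 0.0172
pos [0.4521 0.0099 0.0741] f [-0.15 -0.01 -0.27] t [ 0.01  0.   -0.05] w 0.0172 clk 20.0667
shift [-0.0023  0.0004 -0.0499] turn [-0.0001 -0.0039 -0.0012]
[196.8 191.9]
[219.5 185.4]
[235.4 180.9]
```

View pics/s3.png

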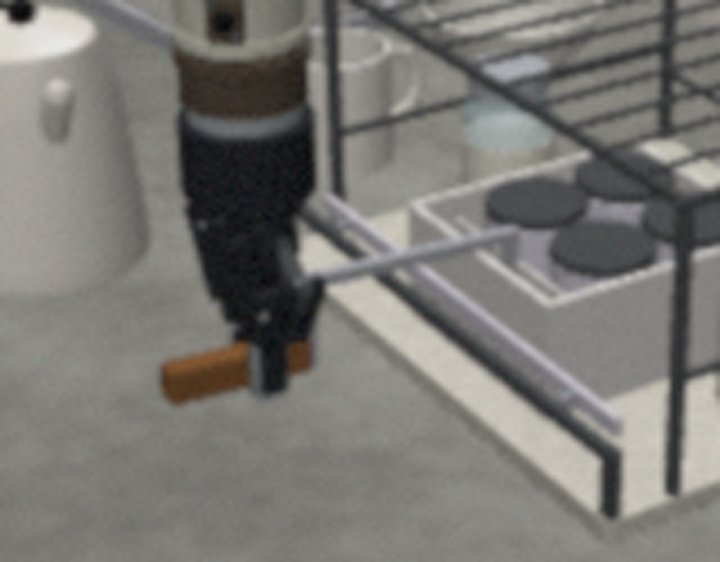

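View 10: the prong is free of the lip inside the pocket and the tote stands at the bar. The shaft looks pitched slightly nose-down relative to prediction: row 241 against 229 at crop column 474. I'll measure that.

```bash
cat > pitch.py <<'E'
from m import *
def shaft(b,c,o,cols):
    # vertical plane through hook axis; intersect pixel rays
    x=-R.from_quat(o['tool_rot']).as_matrix()[:,0]; x[2]=0;x/=np.linalg.norm(x);n=np.array([-x[1],x[0],0]);p=o['eef_pos'];out=[]
    g=cv2.cvtColor(b,cv2.COLOR_RGB2GRAY).astype(float)
    for u in cols:
        s=np.linspace(.02,.18,2); q=[proj(c,p+t*x+np.array([0,0,.04])) for t in s]
        v0=np.interp(u,[q[0][0],q[1][0]],[q[0][1],q[1][1]])
        vs=np.arange(int(v0-6),int(v0+9)); pr=g[vs,u]; out.append((u,round(v0,1),pr.astype(int).tolist(),vs[0]))
    return out
E
python3 - <<'E'
from pitch import *
c=cal('side');o=readout.get_obs();b=np.load('pics/sd3.npy')
for r in shaft(b,c,o,range(200,246,4)):print(r)
E
```

```text
(200, np.float64(192.7), [197, 197, 198, 187, 152, 96, 48, 33, 31, 27, 33, 41, 59, 76, 94], np.int64(186))
(204, np.float64(191.5), [148, 184, 194, 186, 176, 144, 112, 118, 168, 192, 176, 147, 124, 119, 126], np.int64(185))
(208, np.float64(190.3), [97, 69, 62, 104, 152, 145, 114, 117, 165, 192, 194, 193, 194, 195, 192], np.int64(184))
(212, np.float64(189.2), [125, 136, 160, 158, 159, 148, 118, 109, 142, 179, 191, 193, 194, 194, 193], np.int64(183))
(216, np.float64(188.0), [198, 198, 196, 170, 145, 155, 149, 123, 102, 94, 72, 58, 68, 128, 179], np.int64(181))
(220, np.float64(186.8), [172, 172, 173, 173, 174, 169, 151, 122, 105, 113, 129, 152, 143, 107, 79], np.int64(180))
(224, np.float64(185.6), [133, 125, 125, 127, 130, 148, 147, 124, 108, 127, 168, 170, 143, 122, 120], np.int64(179))
(228, np.float64(184.5), [146, 181, 186, 162, 138, 148, 151, 124, 107, 112, 121, 125, 126, 142, 172], np.int64(178))
(232, np.float64(183.3), [137, 158, 157, 139, 141, 169, 163, 132, 104, 114, 122, 126, 128, 128, 127], np.int64(177))
(236, np.float64(182.1), [131, 126, 130, 131, 143, 164, 163, 131, 113, 139, 164, 153, 131, 126, 128], np.int64(176))
(240, np.float64(181.0), [76, 77, 73, 64, 56, 82, 128, 152, 129, 110, 123, 130, 128, 149, 183], np.int64(174))
(244, np.float64(179.8), [77, 78, 77, 80, 77, 71, 78, 124, 129, 111, 106, 111, 111, 110, 115], np.int64(173))
```

```bash
python3 - <<'E'
from pitch import *
c=cal('side')
e=cv2.imread('pics/e2.png');s=cv2.resize(e,(200,150),interpolation=cv2.INTER_AREA)[:,:,::-1]
b=np.zeros((384,512,3),np.uint8);b[105:255,185:385]=s
o=dict(eef_pos=np.array([.5281,.0057,.1243]),tool_rot=[-.02,1,-.002,.001])
for r in shaft(b,c,o,range(226,275,4)):print(r[0],r[1],r[3],r[2])
E
python3 -m crank '-0.001 0 -0.005 0 -0.025 0 1;-0.0005 0 -0.006 0 -0.02 0 1;0 0 -0.008 0 -0.01 0 1;0 0 -0.01 0 0 0 1;0 0 -0.01 0 0 0 1;0 0 -0.008 0 0 0 1;0 0 -0.003 0 0 0 1'; python3 go.py 0.4545 0.0105 0.124 0.05
```

```text
226 169.6 163 [135, 138, 137, 115, 83, 62, 49, 45, 41, 33, 37, 43, 53, 65, 96]
230 168.5 162 [126, 129, 143, 155, 142, 114, 99, 107, 116, 124, 140, 167, 188, 193, 192]
234 167.5 161 [146, 140, 140, 152, 142, 116, 109, 118, 128, 129, 129, 128, 131, 133, 138]
238 166.4 160 [161, 161, 162, 163, 137, 112, 112, 134, 147, 150, 152, 145, 140, 140, 141]
242 165.3 159 [164, 163, 165, 164, 137, 107, 114, 137, 153, 168, 179, 172, 173, 167, 143]
246 164.2 158 [164, 162, 164, 159, 131, 109, 114, 132, 145, 166, 172, 151, 130, 126, 137]
250 163.2 157 [116, 142, 158, 157, 130, 108, 107, 119, 131, 168, 167, 144, 130, 128, 126]
254 162.1 156 [96, 67, 61, 86, 101, 103, 112, 125, 146, 171, 156, 131, 121, 115, 116]
258 161.0 155 [131, 119, 89, 80, 73, 61, 68, 108, 154, 164, 123, 85, 78, 75, 77]
262 159.9 153 [135, 130, 110, 86, 98, 106, 100, 94, 81, 63, 53, 54, 66, 75, 75]
266 158.8 152 [133, 130, 112, 88, 98, 107, 103, 102, 103, 96, 77, 71, 70, 59, 59]
270 157.8 151 [133, 128, 109, 88, 109, 125, 124, 125, 143, 137, 100, 95, 111, 98, 79]
274 157.8 151 [126, 107, 87, 109, 128, 129, 134, 160, 146, 96, 72, 74, 70, 61, 67]
clock: 20.7
eef_pos: [0.4493, 0.0099, 0.1287]
tool_rot: [-0.024, 0.999, 0.001, 0.029]
ft_force: [-0.1, -0.5, -0.1]
grip_width: 0.0168
pos [0.4493 0.0099 0.1287] f [-0.06 -0.49 -0.08] t [-0.01  0.11 -0.02] w 0.0168 clk 20.7
shift [-0.0049  0.0004  0.005 ] turn [-0.0002  0.0584 -0.0012]
```

```bash
python3 -m crank '0.008 0 -0.0005 0 0 0 1;0.012 0 -0.001 0 0 0 1;0.015 0 -0.001 0 0 0 1;0.015 0 -0.001 0 0 0 1;0.015 0 -0.001 0 0 0 1;0.015 0 -0.001 0 0 0 1;0.01 0 -0.001 0 0 0 1;0.005 0 0 0 0 0 1;0 0 0 0 0 0 1'; python3 go.py 0.36 -0.05 0.165 0.01
python3 - <<'E'
from pitch import *
b,_=snap('side');a,_=snap('scene');np.save('pics/sd4.npy',b);np.save('pics/sc4.npy',a)
c=cal('side');o=readout.get_obs();u0=proj(c,o['eef_pos']+[.05,0,.04])[0];u1=proj(c,o['eef_pos']+[.16,0,.04])[0]
for r in shaft(b,c,o,range(int(u0),int(u1),4)):print(r[0],r[1],r[3],r[2])
E
```

```text
clock: 21.45
eef_pos: [0.3458, 0.0049, 0.1292]
tool_rot: [-0.024, 0.999, 0.001, 0.03]
ft_force: [-0.7, -0.0, -1.1]
grip_width: 0.0173
pos [0.3458 0.0049 0.1292] f [-0.7  -0.   -1.11] t [ 0.03  0.1  -0.01] w 0.0173 clk 21.45
shift [-0.0136 -0.0555 -0.035 ] turn [0.001  0.0603 0.0389]
165 182.7 176 [137, 136, 145, 163, 146, 115, 106, 122, 134, 138, 138, 140, 138, 136, 137]
169 181.6 175 [132, 136, 147, 161, 140, 115, 107, 122, 135, 136, 136, 142, 141, 140, 140]
173 180.5 174 [137, 138, 153, 164, 137, 109, 109, 130, 141, 142, 144, 141, 140, 141, 137]
177 179.4 173 [134, 133, 150, 157, 133, 111, 108, 130, 138, 137, 137, 142, 142, 141, 141]
181 178.3 172 [135, 137, 151, 154, 129, 105, 113, 132, 142, 144, 139, 139, 140, 142, 140]
185 177.3 171 [140, 144, 154, 158, 131, 108, 114, 131, 142, 141, 143, 144, 146, 144, 144]
189 176.2 170 [137, 142, 156, 154, 123, 106, 114, 127, 137, 138, 139, 139, 139, 140, 144]
193 175.1 169 [142, 139, 152, 149, 120, 103, 86, 61, 49, 52, 52, 51, 52, 50, 51]
197 174.0 168 [142, 148, 160, 149, 119, 105, 103, 95, 71, 61, 66, 104, 129, 140, 159]
201 172.9 166 [149, 151, 154, 164, 148, 121, 105, 121, 128, 134, 136, 125, 104, 79, 62]
```

```bash
python3 -m crank '0 -0.015 -0.012 0 0 0.01 1;0 -0.025 -0.012 0 0 0.01 1;0 -0.033 -0.012 0 0 0.01 1;0 -0.035 -0.01 0 0 0.008 1;0 -0.035 0 0 0 0 1;0 -0.035 0 0 0 0 1;0 -0.035 0 0 0 0 1;0 -0.035 0 0 0 0 1;0 -0.03 0 0 0 0 1;0 -0.025 0 0 0 0 1;0 -0.02 0 0 0 0 1;0 -0.01 0 0 0 0 1;0 0 0 0 0 0 1'; python3 go.py 0.417 -0.346 0.165 0.01
```

```text
clock: 22.63
eef_pos: [0.365, -0.3532, 0.1792]
tool_rot: [-0.008, 0.999, -0.004, 0.039]
ft_force: [-0.2, -0.2, -0.5]
grip_width: 0.017
pos [ 0.365  -0.3532  0.1792] f [-0.16 -0.19 -0.55] t [ 0.01  0.1  -0.01] w 0.017 clk 22.6333
shift [-0.0508  0.0065  0.0182] turn [-0.0079  0.078   0.0061]
```

```bash
python3 -m crank '-0.01 0.003 0.002 -0.004 0.01 0.003 1;-0.015 0.002 0.002 -0.004 0.009 0.003 1;-0.015 0.001 0.002 0 0 0 1;-0.008 0 0.001 0 0 0 1;-0.003 0 0 0 0 0 1;0 0 0 0 0 0 1'; python3 go.py 0.417 -0.346 0.165 0.01
```

```text
clock: 23.13
eef_pos: [0.421, -0.3402, 0.1737]
tool_rot: [-0.007, 1.0, 0.003, 0.027]
ft_force: [1.6, 0.8, -1.2]
grip_width: 0.0169
pos [ 0.421  -0.3402  0.1737] f [ 1.63  0.75 -1.21] t [-0.01  0.11 -0.05] w 0.0169 clk 23.1333
shift [ 0.0046 -0.0058  0.0084] turn [0.0064 0.0548 0.0035]
```

```bash
python3 -m crank '0.0025 -0.003 0.004 0.003 -0.002 0.002 1;0.002 -0.003 0.004 0.002 -0.002 0.001 1;0 0 0 0 0 0 1;0 0 0 0 0 0 1'; python3 go.py 0.417 -0.346 0.165 0.01
python3 - <<'E'
from pitch import *
b,_=snap('side');np.save('pics/sd5.npy',b)
c=cal('side');o=readout.get_obs();u0=proj(c,o['eef_pos']+[.05,0,.04])[0];u1=proj(c,o['eef_pos']+[.16,0,.04])[0]
for r in shaft(b,c,o,range(int(u0),int(u1),5)):print(r[0],r[1],r[3],r[2])
q=o['eef_pos'];x0,y0=map(int,proj(c,q+[.05,0,-.03]))
cv2.imwrite('pics/s5.png',cv2.resize(b[y0-85:y0+75,x0-75:x0+95,::-1],None,fx=3.7,fy=3.7,interpolation=cv2.INTER_CUBIC));print(x0,y0)
E
```

```text
clock: 23.47
eef_pos: [0.4157, -0.3446, 0.1646]
tool_rot: [-0.006, 1.0, 0.001, 0.029]
ft_force: [0.2, -0.1, -1.5]
grip_width: 0.0169
pos [ 0.4157 -0.3446  0.1646] f [ 0.25 -0.13 -1.5 ] t [-0.03  0.12  0.  ] w 0.0169 clk 23.4667
shift [-0.0013 -0.0014 -0.0003] turn [0.0018 0.0575 0.002 ]
265 232.0 226 [155, 170, 171, 156, 129, 109, 102, 81, 58, 51, 43, 36, 33, 27, 31]
270 230.4 224 [195, 187, 178, 171, 139, 111, 109, 140, 180, 195, 197, 197, 195, 194, 196]
275 228.7 222 [199, 196, 181, 171, 148, 120, 108, 127, 168, 192, 196, 194, 190, 194, 195]
280 227.0 221 [70, 139, 167, 159, 134, 107, 104, 93, 69, 61, 62, 66, 70, 68, 67]
285 225.4 219 [196, 186, 176, 170, 141, 114, 109, 138, 182, 199, 199, 199, 198, 196, 196]
290 223.7 217 [129, 139, 163, 169, 150, 122, 110, 129, 174, 197, 201, 203, 202, 201, 200]
295 222.0 216 [152, 161, 170, 159, 133, 107, 111, 152, 188, 203, 203, 203, 202, 201, 202]
300 220.4 214 [156, 162, 167, 168, 142, 111, 107, 125, 144, 155, 174, 194, 201, 201, 203]
305 218.7 212 [146, 152, 164, 166, 148, 120, 106, 114, 130, 141, 145, 157, 188, 199, 202]
310 217.0 211 [126, 146, 165, 159, 133, 108, 110, 136, 156, 172, 188, 198, 201, 202, 201]
264 261
```

View pics/s5.png

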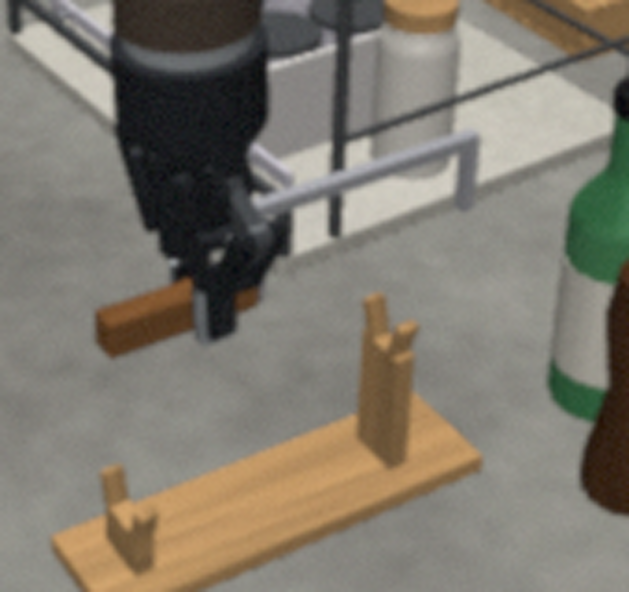

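View 11: the hook is level over the stand, with both forks directly below. The shaft slope agrees with level.

```bash
python3 -m crank '-0.0015 -0.0015 0.01 0.002 -0.003 0.002 1;0.0005 0 0.012 0 0 0 1;0.0005 0 0.012 0 0 0 1;0.0005 0 0.012 0 0 0 1;0.0005 0 0.01 0 0 0 1;0 0 0.004 0 0 0 1;0 0 0 0 0 0 1'; python3 go.py 0.417 -0.346 0.0497 0.01
```

```text
clock: 24.1
eef_pos: [0.417, -0.3488, 0.1048]
tool_rot: [-0.002, 0.999, -0.002, 0.032]
ft_force: [1.0, 1.1, -0.9]
grip_width: 0.0168
pos [ 0.417  -0.3488  0.1048] f [ 0.98  1.09 -0.95] t [-0.    0.09 -0.01] w 0.0168 clk 24.1
shift [0.0035 0.003  0.055 ] turn [-0.0034  0.0637 -0.006 ]
```

```bash
python3 -m crank '0.001 0.002 0.004 -0.003 0.003 -0.004 1;0.0005 0.001 0.005 0 0 -0.002 1;0 0 0 0 0 0 1;0 0 0 0 0 0 1'; python3 go.py 0.417 -0.346 0.0497 0.01
```

```text
clock: 24.43
eef_pos: [0.4162, -0.3465, 0.0966]
tool_rot: [-0.005, 1.0, -0.001, 0.031]
ft_force: [0.1, -0.2, -0.6]
grip_width: 0.0172
pos [ 0.4162 -0.3465  0.0966] f [ 0.12 -0.19 -0.59] t [0.03 0.07 0.  ] w 0.0172 clk 24.4333
shift [0.0021 0.0006 0.0469] turn [-0.0018  0.0622 -0.0003]
```

```bash
python3 -m crank '0.0003 0.0005 0.007 -0.002 0.002 0 1;0.0005 0 0.008 0 0 0 1;0.0005 0 0.006 0 0 0 1;0 0 0 0 0 0 1'; python3 go.py 0.417 -0.346 0.0497 0.01;  python3 -m crank '0.0003 0 0.007 0 0 0 1;0.0003 0 0.007 0 0 0 1;0.0002 0 0.004 0 0 0 1;0 0 0 0 0 0 1'; python3 go.py 0.417 -0.346 0.0497 0.01
```

```text
clock: 24.77
eef_pos: [0.4171, -0.3466, 0.0749]
tool_rot: [-0.005, 1.0, -0.001, 0.031]
ft_force: [-0.5, 0.4, -1.5]
grip_width: 0.017
pos [ 0.4171 -0.3466  0.0749] f [-0.54  0.35 -1.55] t [ 0.    0.06 -0.02] w 0.017 clk 24.7667
shift [0.0017 0.0007 0.0251] turn [-0.0017  0.0623  0.0002]
clock: 25.1
eef_pos: [0.4172, -0.3463, 0.0541]
tool_rot: [-0.005, 1.0, -0.0, 0.031]
ft_force: [-0.3, 0.4, -0.6]
grip_width: 0.0175
pos [ 0.4172 -0.3463  0.0541] f [-0.34  0.4  -0.6 ] t [0.03 0.1  0.  ] w 0.0175 clk 25.1
shift [0.0005 0.0003 0.0044] turn [-0.0007  0.0613  0.0003]
```

```bash
python3 -m crank '0.0003 0.0003 0.002 0 0 0 1;0 0 0.001 0 0 0 1'; python3 go.py 0.417 -0.346 0.0497 0.01;  python3 -m crank '0 0 0.001 0 0 0 1'; python3 -m crank '0 0 0.001 0 0 0 1'; python3 go.py 0.417 -0.346 0.0497 0.01
```

```text
clock: 25.27
eef_pos: [0.4168, -0.3458, 0.0504]
tool_rot: [-0.005, 1.0, 0.0, 0.03]
ft_force: [-0.8, 0.2, -0.7]
grip_width: 0.0172
pos [ 0.4168 -0.3458  0.0504] f [-0.8   0.18 -0.75] t [-0.03  0.12 -0.05] w 0.0172 clk 25.2667
shift [-0.0001 -0.0002  0.0007] turn [-0.0002  0.0606  0.0001]
clock: 25.35
eef_pos: [0.4171, -0.346, 0.0497]
tool_rot: [-0.005, 1.0, -0.0, 0.03]
ft_force: [-3.4, 2.5, 12.3]
grip_width: 0.017
clock: 25.43
eef_pos: [0.4171, -0.346, 0.0497]
tool_rot: [-0.005, 1.0, -0.0, 0.03]
ft_force: [-3.8, 3.6, 12.8]
grip_width: 0.0172
pos [ 0.4171 -0.346   0.0497] f [-3.84  3.57 12.75] t [0.7  0.99 0.01] w 0.0172 clk 25.4333
shift [ 0.0001 -0.     -0.0001] turn [-0.0007  0.061   0.0001]
```

```bash
python3 -m crank '0 0 -0.0003 0 0 0 1;0 0 0 0 0 0 0;0 0 0 0 0 0 0;0 0 0 0 0 0 -1;0 0 0 0 0 0 -1;0 0 0 0 0 0 -1;0 0 0 0 0 0 -1;0 0 0 0 0 0 -1;0 0 0 0 0 0 -1'; python3 go.py 0.417 -0.346 0.0497 0.01
python3 - <<'E'
from h import *
b,_=snap('side','sd6.png')
E
```

```text
clock: 26.18
eef_pos: [0.4186, -0.3472, 0.0519]
tool_rot: [-0.005, 0.999, -0.002, 0.032]
ft_force: [-0.7, -0.9, -0.7]
grip_width: 0.0853
pos [ 0.4186 -0.3472  0.0519] f [-0.66 -0.89 -0.69] t [-0.01  0.02 -0.02] w 0.0853 clk 26.1833
shift [0.0017 0.0012 0.0021] turn [-0.0037  0.0648  0.0002]
```

```bash
python3 -m crank '-0.0005 0 -0.008 0 0 0 -1;-0.0007 0 -0.012 0 0 0 -1;-0.001 0 -0.015 0 0 0 -1;-0.001 0 -0.015 0 0 0 -1;-0.001 0 -0.015 0 0 0 -1;-0.001 0 -0.015 0 0 0 -1;-0.001 0 -0.02 0 0 0 -1;-0.001 0 -0.025 0 0.02 0 -1;0 0 -0.03 0 0.02 0 -1;0 0 -0.03 0 0.02 0 -1;0 0 0 0 0 0 -1;0 0 0 0 0 0 -1'; python3 go.py 0.43 -0.346 0.28 0.01
python3 - <<'E'
from m import *
w,cw=snap('wrist');b,d=snap('side');a,c=snap('scene')
try:
    st,ce,r=handle(w);print(st,r,[plane(cw,*p,.061) for p in ends(r)])
except Exception as e: print(e)
A=b[110:340,180:340,::-1]; B=a[140:300,210:400,::-1]
A=cv2.resize(A,None,fx=2.5,fy=2.5,interpolation=cv2.INTER_CUBIC);B=cv2.resize(B,(400,337),interpolation=cv2.INTER_CUBIC)
B=np.vstack([B,np.zeros((A.shape[0]-337,400,3),np.uint8)]);cv2.imwrite('pics/z.png',np.hstack([A,B]))
cv2.imwrite('pics/wz.png',w[:,:,::-1])
E
```

```text
clock: 27.23
eef_pos: [0.4134, -0.3449, 0.2501]
tool_rot: [-0.005, 1.0, -0.001, 0.0]
ft_force: [0.2, 0.3, -1.0]
grip_width: 0.0854
pos [ 0.4134 -0.3449  0.2501] f [ 0.23  0.32 -0.99] t [-0.01  0.01 -0.01] w 0.0854 clk 27.2333
shift [-0.0166 -0.0013 -0.0299] turn [-0.0016  0.0001 -0.0003]
[ 242  110   27   87 1573] ((255.0, 153.0), (86.0, 26.0), 90.0) [array([ 0.3566, -0.3423,  0.061 ]), array([ 0.4456, -0.3413,  0.061 ])]
```

View pics/z.png

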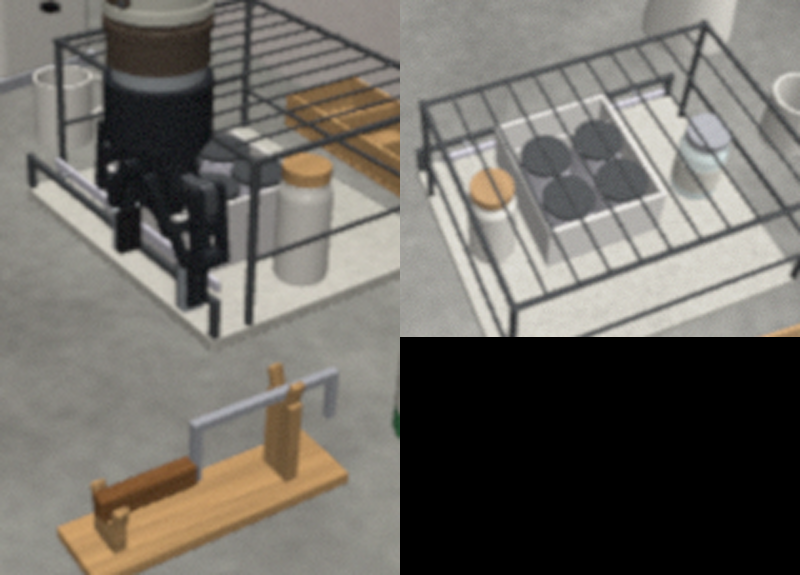

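View 12: the hook rests in both forks at its original x position, and the tote stands upright at the bar with the jars in place. Before handing in, I'll check whether the tote moved between the hold and now.

Run:
```python
from m import *
a,c=snap('scene');g=lambda i,s:np.float32(cv2.cvtColor(i,cv2.COLOR_RGB2GRAY)[s])
p=np.load('pics/sc1.npy');f=np.load('pics/scene0.npy')
# tins/rear of tote + rim: ECC alignment of tote patch
for n,s in (('tote rear',np.s_[195:250,262:335]),('jarR',np.s_[215:262,237:265]),('jarL',np.s_[185:235,335:370])):
    for m,q in (('hold',p),('start',f)):
        if n=='tote rear' and m=='start': continue
        W=np.eye(2,3,dtype=np.float32)
        cc,W=cv2.findTransformECC(g(q,s),g(a,s),W,cv2.MOTION_EUCLIDEAN,(3,100,1e-5));print(n,m,round(cc,3),W.round(3).tolist())
D=lambda u,v:plane(c,210+u/2.105-.25,140+v/2.105-.25,.095)
A,B=D(498,125),D(605,97);v=B-A;print(A,B,np.arctan2(-v[0],v[1]))
print(readout.get_obs()['clock'],order.job_done())
```

```text
tote rear hold 0.997 [[1.0, 0.0, -0.0020000000949949026], [-0.0, 1.0, 0.03200000151991844]]
jarR hold 1.0 [[1.0, 0.0, -0.007000000216066837], [-0.0, 1.0, 0.012000000104308128]]
jarR start 0.822 [[1.0, 0.012000000104308128, -0.3970000147819519], [-0.012000000104308128, 1.0, 0.35499998927116394]]
jarL hold 1.0 [[1.0, -0.0, -0.0020000000949949026], [0.0, 1.0, -0.013000000268220901]]
jarL start 0.976 [[1.0, 0.003000000026077032, -0.006000000052154064], [-0.003000000026077032, 1.0, 0.039000000804662704]]
[0.7765 0.4646 0.095 ] [0.779  0.6361 0.095 ] -0.01446550281844579
the job is handed in; nothing more can be done
27.4333 None
```

The job is done and handed in at 27.4 s of the 72 s allowed. I took the hook from its stand, reached it under the wire roof and hooked the lip. I then dragged the tote about 66 mm to the stop bar, felt at about x = 0.607, unhooked, and put the hook back in its stand.

**Pull:** The steady hold lasted about 2.8 s. The forward pull averaged 10.8 N, with readings between 9.9 and 11.8 N. There was also 4 to 5 N of downward force on the tool, about 1 N of it the hook's weight. No force reading on the lip came near 16 N.

**Tote:**
- **Squareness:** At contact the lip was at a yaw of about 0.06 rad and the bar at about 0.056, so it was square within what the images can show.
- **Movement:** The tote did not move in the image between the pull and the hand-in (0.03 px), and it stands upright.

**Hook:** It slipped about 0.06 rad nose-down in the grip during the pull. I tilted the tool to correct for it before putting it back. The last side picture shows it resting in both forks, and its position along the stand is within 1 mm of where it started.

**Checks that failed or disagreed:**
- **Lip yaw:** My last lip yaw figure (-0.014) is invalid because I used the wrong pixel offset for a side-by-side picture.
- **Hook sideways position:** The last wrist image put the handle 3 to 4 mm off sideways, but the detected area was widened by the fork, so I relied on the picture.
- **Right jar:** Compared with the start, it matched poorly because the tote's old position and shadow lay within the same patch. Compared with the hold, it had not moved.

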